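# Clip the bare edge of a gel cassette

## Task

The glass cassette in the grey casting stand is held by a spring clip at one end only. Squeeze the loose orange clip open and put it level on the bare white edge at the other end, about half way up, pushed fully home so that its lips drop into the blue groove behind the white rail, then let go. Push gently so that the heavy stand stays where it is, and leave the petri dish and the rubber bulb alone.

Things in the scene. Friction and masses are not known exactly. Their poses are not given: they have to be found in the camera images.
- clip: left half of the loose orange spring clip, 120 x 57 x 24 mm, lying flat; like a clothes peg: two mirrored halves on an upright steel pivot barrel of radius 10 mm (the bottom of the mouth). Origin: pivot axis, underside. Shut, jaws point along +x (the middle line), handles -x, z up; squeezed, this half is turned +joint/2 about z from the middle line. About 90 g
- clip_grip (a point): grip point on the shut clip's middle line, 55 mm behind the pivot, 12 mm above the underside (fixed to the left half). The handles are flat bars 16 to 68 mm behind the pivot. Here they measure 53 mm over the outside when shut and 22 mm when squeezed to the stop, where they lean 0.1 rad together towards the tail; they are parallel at an opening of 0.36 rad
- clip_jaw (a joint): opening angle between the clip's halves, rad: 0 sprung shut, 0.56 wide open at its stop (about 15 N on the handles). Each jaw ends in an inward rounded black lip 6 mm wide, 42 mm (open) to 45 mm (shut) ahead of the pivot; gap between lips 1.5 mm shut, 26 mm open; jaws 48 mm over the outside when open. Gripping 6 mm it reads 0.10, 10 mm 0.19, 12 mm 0.235
- stand: heavy loose grey casting stand, foot 80 x 110 mm (x, y), 3 kg (slides only if pushed with over 20 N), rails 35 mm high, holding an upright glass cassette in its slot. Origin: centre of the foot's underside. The cassette stands in the plane x = 0, runs along y, 160 mm long, top 112 mm high. Its -y end carries a clip already; its +y end is bare. A gentle push moves neither
- slot_mid (a point): point of the stand in the cassette's plane above the stand's origin, 62 mm up: half the cassette's height; axes as the stand's. The cassette sits anywhere along the slot, NOT measured: the bare end face is 60 to 100 mm from here along +y. With the clip's barrel touching that face the clip is fully on and its lips are over the groove, 3.5 mm to spare each way
- slot_foot (a point): point of the stand in the cassette's plane, 12 mm up: the cassette's lower edge. Profile of the cassette from its bare end face inwards along -y: white rail 12 mm thick and 28 mm deep, then the blue groove where it is only 6 mm thick, 13 mm wide, then glass 10 mm thick; the same over its whole height (12 to 112 mm)
- petri_dish: glass petri dish with cover, 65 mm across, 16 mm high, a bystander; origin at the centre of its underside
- rubber_bulb: red rubber pipette bulb, 126 mm long, 50 mm high, a bystander; origin at the centre of its underside

How it is judged:
By the outcome, as a careful person would: the job done as asked, in the order asked, and still so for the second after the job is handed in, with the robot touching nothing.
It also fails if it takes over 42 s, if anything falls off the work surface, if the arm or the gripper's body presses on something with over 40 N, if the wrist force passes 120 N, or if a joint passes its speed limit or range.

## Robot

A 7-joint arm with a two-finger parallel gripper is mounted at the origin on a cart in front of the work surface, level with it; the furniture and walls round the work are solid. World frame = base frame: x ahead of the robot, y to its left, z up, the work surface at z = 0. Lengths are in m, angles in rad, forces in N, time in s.
With the tool pointing down it reaches from about 0.4 to 0.85 m from the base axis. Payload 10.4 kg.
Tool frame: the origin (TCP) lies between the finger pads; the fingertips stand 19 mm ahead of it and the grasp point (between the pads) is the TCP (manip.tips_ahead is the distance from the TCP to the fingertips, in m); z points along the fingers, y is the line along which they close (so a half turn about z gives the same grasp; the last joint's range is limited). The gripper opens to 85 mm and grips with 20 to 120 N. Pads are 22 mm wide; open, the fingers measure 114 mm over their backs; the gripper's body (76 mm by 85 mm) begins 54 mm behind the grasp point. The pads swing forward as they close: fully open they stand 13 mm farther back than shut.
Start: joints at [1.177, 0.332, -0.065, 1.46, 0.022, 1.35, -0.088], TCP at [0.226, -0.583, 0.25] pointing down, gripper open.
Joint ranges: [-2.6, 2.6], [-0.5, 2.12], [-1.47, 1.34], [0.16, 2.42], [-1.27, 4.41], [0.06, 2.06], [-2.6, 2.6]. Speed limits (rad/s): [2.22, 2.22, 2.79, 2.79, 3.14, 3.14, 3.14].

## Interface

Orientations are given as a unit quaternion [x, y, z, w].
In Python, from workcell import manip, viewer gives the robot as it stands.
- The arm moves only by the tool arm_command, never from a script. Its argument "series" is text: rows parted by semicolons, each of 5 numbers parted by spaces: the closure, from 0 (fully open) to 1 (shut), then the shift along the tool's x, y, z normalised to -1 to 1, where 1 is 0.4 m, then the turn about the tool's z normalised to -1 to 1, where 1 is 180 degrees. In form: jaw tx ty tz spin; .... A call has exactly 10 rows; each row shifts and turns the commanded pose from where the row before left it, along the tool's axes as they then stand; what a row does not reach is not made up. A row lasts 1/8 s, in which the tool goes at most 62.5 mm and 10.7 degrees, less where a joint would pass 70% of its speed; a pose out of reach is approached as far as the arm can. A call with a number of a shift or a turn outside -1 to 1 is refused whole. A call with a gripper value outside its range is refused whole. The fingers move at their own pace and stop on an object; "newtons" is the grip in N (left out, the last holds). Time passes only in rows, so rows that do not move let the fingers close, or fill a call up. It gives the time, the measured TCP pose, the force, the opening and the grip force at its end, in the units of the state.
- manip.get_obs(): the state, without advancing time (a new reading comes with each control period).
- viewer.camera(name): name is "side" or "top"; returns a dict with "pixels" (420x560x3 uint8, red, green, blue), "intrinsics" (3x3 intrinsics, pixels), "D" ([k1, k2, p1, p2, k3] as OpenCV has them; the pictures are not rectified), "extrinsics" (4x4, takes a point from world to camera coordinates). Camera axes: x right, y up, looking along -z (the intrinsics and any distortion apply to the point x, -y, -z); pixel columns grow to the right and rows downward; lengths in m; the calibration is good to about 2 mm. A picture is of the moment at which its call begins. There is no depth.
- manip.hand_in(): hands the job in; it is judged then, once.
The state is a dict: "clock": time; "joint_pos": joint angles; "joint_velocities": joint speeds; "tau": joint torques, N m; "position": TCP position; "ee_rot": TCP orientation; "ft_force": force on the tool from outside, world axes, zero at the start; "torque": the same for the moment, N m; "grip_width": opening from 0.0 (shut) to 1.0 (fully open); "grasp_force": force on a finger pad.
Only numpy, scipy, OpenCV 4.12 (cv2) and the standard library are available. Lean on these libraries where they do the work, as an engineer would, in place of code of your own. Each camera call takes 0.05 s, during which the arm holds its last target. There are 200 camera calls.

## Working session

There is one attempt and no reset: what is moved stays moved. The work goes in short steps, Python scripts to look and compute and a tool call to move; the robot and the scene stay as the last step left them, time stands still between calls to the robot, and variables do not carry over. Pictures are saved under pics/ and viewed, at most 11 in all, crops included, and the job is handed in when it is done.

Besides the shell and the picture viewer there is one more tool, called as name(argument=value, ...), one argument or row to a line, values as JSON. arm_command: Moves the arm, as the interface text tells. Scaled input: -1 to 1 covers 0.4 m each way for a shift and 180 degrees each way for a turn. Its arguments: {"type":"object","properties":{"series":{"type":"string"},"newtons":{"type":"number"}},"required":["series"]}

```bash
mkdir -p pics; python3 - <<'E'
from workcell import manip, viewer
import cv2, numpy as np
np.set_printoptions(precision=4,suppress=True)
for n in ("side","top"):
    c=viewer.camera(n); cv2.imwrite(f"pics/{n}0.png",c["pixels"][:,:,::-1]); print(n,c["intrinsics"],c["D"],c["extrinsics"])
print(manip.get_obs()); print(manip.tips_ahead)
E
```

```text
side [[445.2107   0.     277.4498]
 [  0.     445.2107 208.8048]
 [  0.       0.       1.    ]] [-0.0096  0.      0.      0.      0.    ] [[ 0.9989  0.0472 -0.0067 -0.5315]
 [-0.0236  0.6115  0.7909 -0.0243]
 [ 0.0414 -0.7898  0.6119 -1.2248]
 [ 0.      0.      0.      1.    ]]
top [[401.8976   0.     276.7859]
 [  0.     401.8976 214.8806]
 [  0.       0.       1.    ]] [-0.0086  0.      0.      0.      0.    ] [[-0.0188 -0.9997 -0.0149 -0.0006]
 [ 0.9888 -0.0208  0.1481 -0.5436]
 [-0.1484 -0.012   0.9889 -1.2761]
 [ 0.      0.      0.      1.    ]]
{'clock': 0.1, 'joint_pos': array([ 1.1774,  0.3328, -0.0647,  1.4609,  0.0216,  1.3499, -0.0885]), 'joint_velocities': array([ 0.0012, -0.002 , -0.0004, -0.0038,  0.0001, -0.001 ,  0.0003]), 'tau': array([  0.0024, -62.6748,   0.05  , -39.2431,   0.0164,   0.007 ,
         0.    ]), 'position': array([ 0.2263, -0.5822,  0.2496]), 'ee_rot': array([ 0.9829,  0.1843, -0.0002, -0.0006]), 'ft_force': array([-0.3023, -0.6833,  0.0881]), 'torque': array([ 0.0134, -0.0126,  0.0054]), 'grasp_force': 0.0, 'grip_width': 1.0017086651742186}
0.019
```

View pics/side0.png

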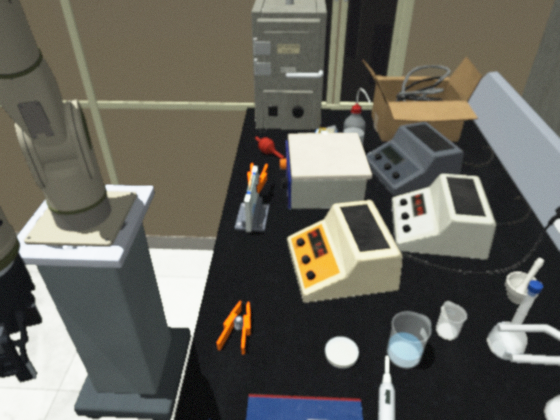

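View pics/top0.png

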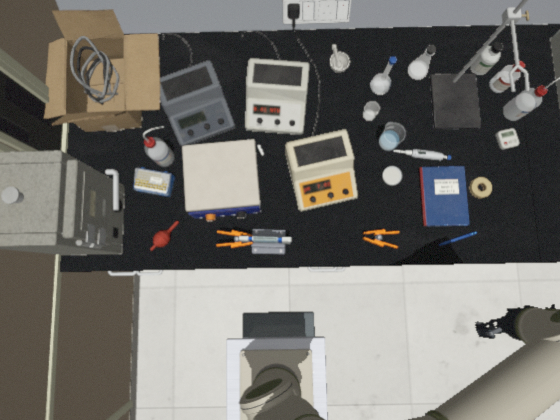

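```bash
python3 - <<'E'
import cv2, numpy as np
t=cv2.imread("pics/top0.png"); s=cv2.imread("pics/side0.png")
f=lambda im,x,y,w,h,k:cv2.resize(im[y:y+h,x:x+w],(w*k,h*k),interpolation=cv2.INTER_CUBIC)
a=np.vstack([f(t,210,215,100,45,8)[:, :800]]); b=f(t,350,222,64,34,6); c=f(s,205,290,64,66,4)
d=f(s,225,155,60,80,4)
b=cv2.resize(b,(288,153));o=np.zeros((600,800,3),np.uint8)
o[:240]=a[:240] if a.shape[0]>=240 else 0
o=np.zeros((600,800,3),np.uint8)
o[:270,:600]=f(t,210,215,100,45,6); o[280:520,:384]=0
o[280:484,:384]=f(t,350,222,64,34,6)
o[275:539,390:646]=c
o[0:240,610:790]=f(s,225,155,60,80,3)
cv2.imwrite("pics/crop1.png",o)
E
```

```text
(no output)
```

View pics/crop1.png

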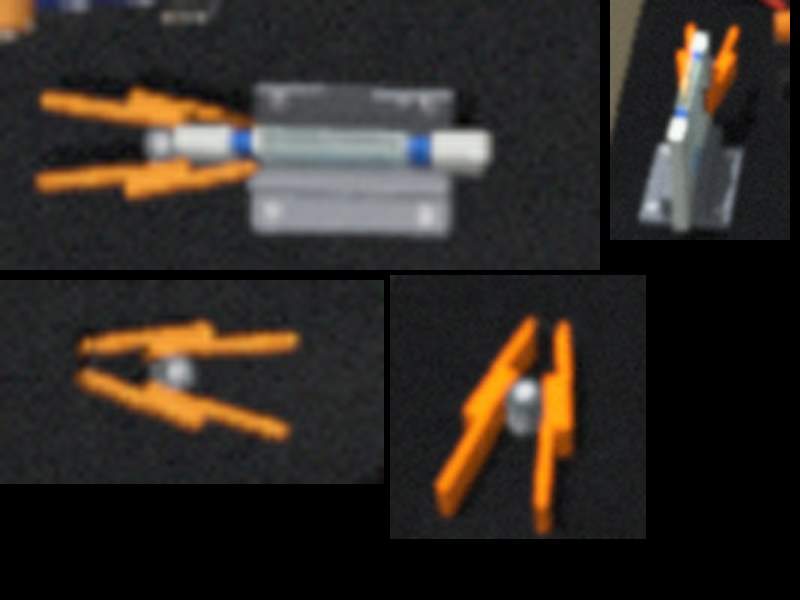

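```bash
cat >vis.py <<'E'
import cv2, numpy as np
from workcell import manip, viewer
np.set_printoptions(precision=4,suppress=True)
F=np.diag([1.,-1,-1])
def ray(c,px):
    u=cv2.undistortPoints(np.array(px,float).reshape(-1,1,2),c["intrinsics"],np.array(c["D"]))[:,0]
    R,t=F@c["extrinsics"][:3,:3],F@c["extrinsics"][:3,3]
    return -R.T@t,np.c_[u,np.ones(len(u))]@R
def plane(c,px,z):
    o,d=ray(c,px); return o+d*((z-o[2])/d[:,2])[:,None]
def proj(c,p):
    R,t=F@c["extrinsics"][:3,:3],F@c["extrinsics"][:3,3]
    return cv2.projectPoints(np.array(p,float).reshape(-1,1,3),cv2.Rodrigues(R)[0],t,c["intrinsics"],np.array(c["D"]))[0][:,0]
def blobs(m,roi,amin=4):
    x,y,w,h=roi; k=np.zeros(m.shape,np.uint8); k[y:y+h,x:x+w]=m[y:y+h,x:x+w]
    n,l,s,c=cv2.connectedComponentsWithStats(k)
    return [(s[i,4],c[i],np.argwhere(l==i)[:,::-1]) for i in range(1,n) if s[i,4]>=amin]
def hsv(c): return cv2.cvtColor(c["pixels"],cv2.COLOR_RGB2HSV)
def orange(c): return cv2.inRange(hsv(c),(5,130,90),(22,255,255))
def blue(c): return cv2.inRange(hsv(c),(95,120,60),(125,255,255))
E
python3 - <<'E'
from vis import *
t=viewer.camera("top"); s=viewer.camera("side")
for c,roi in((t,(350,222,64,34)),(s,(205,290,64,66))):
    for n,ce,p in blobs(orange(c),roi):
        w=plane(c,p,.024 if c is t else .012)[:,:2]; l=cv2.fitLine(w.astype(np.float32),2,0,.01,.01).ravel()
        e=(w-l[2:])@l[:2]; print("orange",n,ce,l,np.degrees(np.arctan2(l[1],l[0])),l[2:]+l[:2]*e.min(),l[2:]+l[:2]*e.max())
print("barrel top px", [plane(t,[379.5,237.5],z) for z in(.02,.024,.03)])
for n,ce,p in blobs(blue(t),(230,225,70,30)): print("blue",n,ce,plane(t,ce,.112))
for n,ce,p in blobs(blue(s),(225,155,60,80)): print("blue side",n,ce,plane(s,ce,.112))
print("end px",plane(t,[[291.8,239.7]],.112))
g=cv2.cvtColor(t["pixels"],cv2.COLOR_RGB2GRAY); print(g[233:247,272:298])
E
```

```text
orange 162 [381.2778 231.7963] [ 0.0141  0.9999  0.4825 -0.3535] 89.1902 [ 0.4817 -0.4116] [ 0.4834 -0.2934]
orange 163 [379.7239 242.5828] [ 0.2657  0.964   0.4472 -0.3463] 74.589745 [ 0.4317 -0.4026] [ 0.4623 -0.2915]
orange 416 [228.2572 324.4784] [ 0.2389  0.971   0.4469 -0.3497] 76.17555 [ 0.4321 -0.4097] [ 0.4631 -0.2841]
orange 331 [245.5438 326.7221] [ 0.0047  1.      0.4831 -0.3537] 89.72976 [ 0.4828 -0.4195] [ 0.4834 -0.2862]
barrel top px [array([[ 0.4642, -0.3476,  0.02  ]]), array([[ 0.4639, -0.3466,  0.024 ]]), array([[ 0.4633, -0.3451,  0.03  ]])]
blue 10 [250.  238.2] [[0.462  0.0713 0.112 ]]
blue 11 [279.0909 239.6364] [[ 0.4558 -0.0179  0.112 ]]
blue side 6 [248.1667 192.1667] [[ 0.4598 -0.0187  0.112 ]]
end px [[ 0.4548 -0.0569  0.112 ]]
[[ 78  80  78  79  81  80  79  85  99 111  97  85  73  50  27  22  26  34
   36  40  32  33  41  36  40  40]
 [ 74  76  74  74  76  71  76  78  81  91  84  75  72  52  25  21  20  29
   30  33  30  33  40  33  38  34]
 [ 81  79  79  72  77  79  75  79  77  76  71  74  74  48  25  23  28  34
   40  38  36  37  34  41  38  35]
 [108 
[... 493 characters left out ...]
10 218 222
  200 136  55  30  40  40  30  34]
 [129 130 134 138 142 125  90  69  71  95 160 176 174 172 176 175 186 190
  170 107  49  34  44  39  38  36]
 [116 113 118 119 120 117  94  77  79  87 129 137 139 140 141 141 145 140
  115  68  41  39  39  38  35  36]
 [126 128 126 131 132 130 122 117 114 113 120 126 118 106 104 107 113 107
   80  46  35  30  34  38  34  38]
 [144 145 143 145 146 142 143 144 140 139 138 133 114  76  59  65  68  69
   49  38  39  36  37  43  41  37]
 [152 154 155 152 153 152 152 153 152 150 152 148 123  74  44  40  41  41
   40  37  35  35  32  40  37  34]
 [152 153 154 155 154 154 153 154 155 154 154 153 121  71  40  40  40  36
   30  34  38  35  34  32  39  29]]
```

arm_command(
  series="0 0 0 0 -0.0567; 0 0 0 0 -0.0567; 0 0 0 0 -0.0567; 0 0 0 0 -0.0567; 0 0 0 0 -0.0567; 0 0 0 0 -0.0567; 0 0.075 0.075 0 0; 0 0.075 0.075 0 0; 0 0.075 0.075 0 0; 0 0.075 0.075 0 0",
  newtons=30,
)

```text
clock: 1.45
position: [0.3621, -0.4783, 0.2502]
ee_rot: [0.752, 0.659, -0.0, -0.0]
ft_force: [0.4, -0.8, 0.4]
grip_width: 1.001
grasp_force: 0.0
```

```bash
python3 - <<'E'
import cv2, numpy as np
from vis import *
t=viewer.camera("top")
g=cv2.cvtColor(t["pixels"],cv2.COLOR_RGB2GRAY).astype(float)
pts=[]
for c in list(range(240,248))+list(range(283,290)):
    col=g[225:242,c]; th=(col.max()+col[:11].min())/2; i=np.argmax(col>th)
    pts.append((c,225+i-1+(th-col[i-1])/(col[i]-col[i-1])))
w=plane(t,pts,.112); print(w[:,:2]); print(np.polyfit(w[:,1],w[:,0],1))
# foot edges (z=.01-ish) left/right columns
for r in range(246,253):
    row=g[r,240:300]; th=(np.median(row[15:45])+row[:8].mean())/2; k=np.flatnonzero(row>th); print(r,240+k[0],240+k[-1])
o=manip.get_obs(); print(o["position"],o["ee_rot"],o["clock"])
E
```

```text
[[ 0.4828  0.102 ]
 [ 0.4825  0.0989]
 [ 0.4717  0.0959]
 [ 0.4799  0.0928]
 [ 0.4796  0.0897]
 [ 0.4794  0.0866]
 [ 0.4719  0.0836]
 [ 0.4718  0.0805]
 [ 0.466  -0.0301]
 [ 0.466  -0.0332]
 [ 0.4658 -0.0363]
 [ 0.4657 -0.0393]
 [ 0.4656 -0.0424]
 [ 0.4656 -0.0455]
 [ 0.4654 -0.0485]]
[0.0915 0.4692]
246 252 284
247 252 284
248 252 284
249 252 284
250 252 284
251 252 284
252 252 284
[ 0.3679 -0.4735  0.2504] [0.7495 0.662  0.0018 0.0001] 1.5
```

arm_command(
  series="0 0 0 0 0; 0 0.07 0.066 0.06 0; 0 0.07 0.066 0.06 0; 0 0.07 0.066 0.06 0; 0 0 0 0.09 0; 0 0 0 0.09 0; 0 0 0 0 0; 0 0 0 0 0; 0 0 0 0 0; 0 0 0 0 0",
)

```text
clock: 2.75
position: [0.4511, -0.4069, 0.1076]
ee_rot: [0.752, 0.659, 0.0, 0.001]
ft_force: [0.1, -0.0, 0.2]
grip_width: 0.999
grasp_force: 0.0
```

```bash
python3 - <<'E'
import cv2, numpy as np
from vis import *
t=viewer.camera("top"); s=viewer.camera("side")
f=lambda c,x,y,w,h,k:cv2.resize(c["pixels"][y:y+h,x:x+w,::-1],(w*k,h*k),interpolation=cv2.INTER_CUBIC)
cv2.imwrite("pics/c2.png",np.hstack([f(t,335,200,90,100,4),f(s,190,250,100,100,4)]))
o=manip.get_obs(); print(o["position"],2*np.degrees(np.arctan2(o["ee_rot"][1],o["ee_rot"][0])),o["clock"])
E
```

```text
[ 0.4509 -0.4066  0.107 ] 82.4769724965855 2.85
```

View pics/c2.png

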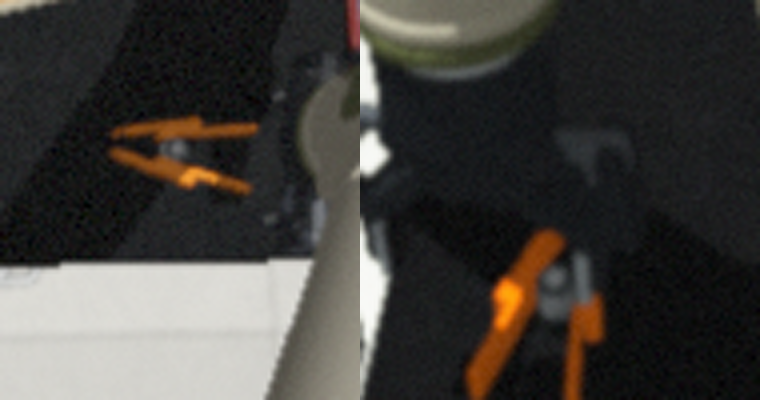

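arm_command(
  series="0 0.019 0.0125 0.05 0; 0 0 0 0.06 0; 0 0 0 0.06 0; 0 0 0 0.04 0; 0 0 0 0 0; 0 0 0 0 0; 0.5 0 0 0 0; 1 0 0 0 0; 1 0 0 0 0; 1 0 0 0 0",
  newtons=30,
)

```text
clock: 4.1
position: [0.4592, -0.4012, 0.026]
ee_rot: [0.752, 0.659, 0.001, 0.003]
ft_force: [-0.0, 0.7, 17.9]
grip_width: 0.252
grasp_force: 30.4
```

arm_command(
  series="1 0 0 0 0; 1 0 0 0 0; 1 0 0 0 0; 1 0 0 0 0; 1 0 0 0 0; 1 0 0 0 0; 1 0 0 0 0; 1 0 0 0 0; 1 0 0 0 0; 1 0 0 0 0",
)

```text
clock: 5.35
position: [0.4592, -0.4012, 0.0259]
ee_rot: [0.752, 0.659, 0.001, 0.003]
ft_force: [-0.3, 0.8, 19.3]
grip_width: 0.255
grasp_force: 30.4
```

```bash
python3 - <<'E'
import cv2, numpy as np
from vis import *
t=viewer.camera("top"); s=viewer.camera("side")
f=lambda c,x,y,w,h,k:cv2.resize(c["pixels"][y:y+h,x:x+w,::-1],(w*k,h*k),interpolation=cv2.INTER_CUBIC)
cv2.imwrite("pics/c3.png",np.hstack([f(t,335,200,90,100,4),f(s,190,250,100,100,4)]))
o=manip.get_obs(); print(o["position"],2*np.degrees(np.arctan2(o["ee_rot"][1],o["ee_rot"][0])),o["clock"])
E
```

```text
[ 0.4591 -0.4012  0.0259] 82.47551214872506 5.45
```

View pics/c3.png

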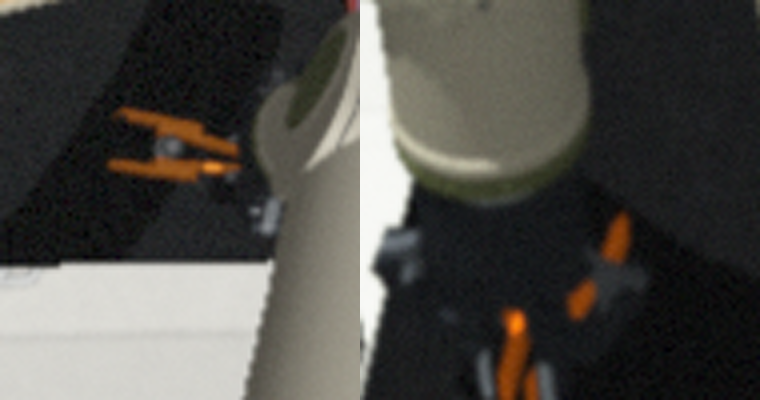

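arm_command(
  series="1 0 0 -0.04 0; 1 0 0 -0.05 0; 1 0 0 -0.05 -0.027; 1 0.07 -0.006 0 0; 1 0.08 -0.006 0 0; 1 0.08 -0.006 0 0; 1 0.08 -0.006 0 0; 1 0.08 -0.006 0 0; 1 0.06 -0.006 0 0; 1 0 0 0 0",
)

```text
clock: 6.7
position: [0.4509, -0.2174, 0.0792]
ee_rot: [0.722, 0.692, 0.0, 0.0]
ft_force: [0.7, -1.5, -0.4]
grip_width: 0.249
grasp_force: 29.5
```

```bash
python3 - <<'E'
import cv2, numpy as np
from vis import *
t=viewer.camera("top"); s=viewer.camera("side")
f=lambda c,x,y,w,h,k:cv2.resize(c["pixels"][y:y+h,x:x+w,::-1],(w*k,h*k),interpolation=cv2.INTER_CUBIC)
cv2.imwrite("pics/c4.png",np.hstack([f(t,260,205,100,130,4),f(s,200,160,100,130,4)]))
o=manip.get_obs(); print(o["position"],2*np.degrees(np.arctan2(o["ee_rot"][1],o["ee_rot"][0])),o["clock"],o["ft_force"],o["grip_width"])
E
```

```text
[ 0.4507 -0.2197  0.079 ] 87.33537752099168 6.8 [ 0.1762 -0.0574 -0.9514] 0.2527305100542113
```

View pics/c4.png

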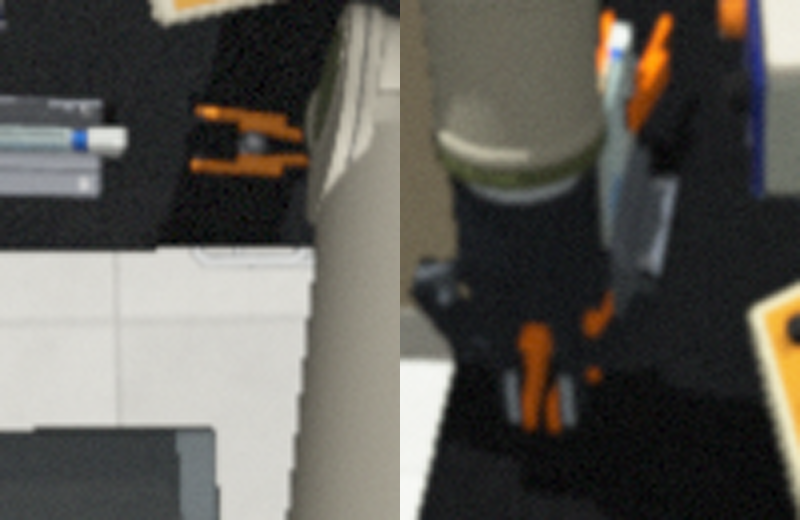

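```bash
python3 - <<'E'
from vis import *
t=viewer.camera("top"); s=viewer.camera("side")
T=hsv(t); m=cv2.inRange(T,(5,130,60),(22,255,255))
for n,ce,p in blobs(m,(295,222,50,30)):
    w=plane(t,p,.077)[:,:2]; l=cv2.fitLine(w.astype(np.float32),2,0,.01,.01).ravel()
    e=(w-l[2:])@l[:2]; print(n,ce,np.degrees(np.arctan2(l[1],l[0])),l[2:]+l[:2]*e.min(),l[2:]+l[:2]*e.max())
    q=w[w[:,1]>w[:,1].max()-.03]; print(" jaw part mean",q.mean(0), "tip px",p[p[:,0].argmin()])
print("barrel",plane(t,[[260+253/4,205+143/4]],.077))
ms=cv2.inRange(hsv(s),(5,130,60),(22,255,255))
for n,ce,p in blobs(ms,(315,225,50,50)): print("side",n,ce,p[p[:,1].argmin()],p[p[:,1].argmax()])
for n,ce,p in blobs(blue(t),(265,225,30,30)): print("blue",plane(t,ce,.112))
# predicted tips for z check
for z in(.053,.065,.077): print(z,proj(s,plane(t,[[309,232.5]],z)))
E
```

```text
124 [323.6129 234.9355] 74.74687 [ 0.4602 -0.1977] [ 0.4826 -0.1155]
 jaw part mean [ 0.4781 -0.1304] tip px [310 231]
128 [323.3906 245.6875] -87.572655 [ 0.435 -0.108] [ 0.4388 -0.1995]
 jaw part mean [ 0.4361 -0.1233] tip px [308 245]
barrel [[ 0.4526 -0.1566  0.077 ]]
side 640 [324.7594 257.0484] [319 225] [315 274]
side 14 [318.0714 243.8571] [319 242] [316 245]
blue [[ 0.4562 -0.0183  0.112 ]]
0.053 [[254.5113 234.9806]]
0.065 [[253.8366 230.997 ]]
0.077 [[253.1536 226.9638]]
```

arm_command(
  series="1 0 0 0.0075 -0.0125; 1 0 0.02 0 -0.0125; 1 0.025 0.005 0 0; 1 0.025 0 0 0; 1 0.025 0 0 0; 1 0 0 0 0; 1 0 0 0 0; 1 0 0 0 0; 1 0 0 0 0; 1 0 0 0 0",
)

```text
clock: 8.15
position: [0.4596, -0.1892, 0.0753]
ee_rot: [0.696, 0.718, -0.0, 0.0]
ft_force: [-0.3, -0.2, -1.1]
grip_width: 0.255
grasp_force: 29.5
```

```bash
cat >m.py <<'E'
from vis import *
import sys
t=viewer.camera("top"); s=viewer.camera("side")
f=lambda c,x,y,w,h,k:cv2.resize(c["pixels"][y:y+h,x:x+w,::-1],(w*k,h*k),interpolation=cv2.INTER_CUBIC)
cv2.imwrite(f"pics/{sys.argv[1]}.png",np.hstack([f(t,235,210,100,60,5),f(s,205,160,60,60,5)]))
o=manip.get_obs(); P=o["position"]; print(P,2*np.degrees(np.arctan2(o["ee_rot"][1],o["ee_rot"][0])),o["clock"],o["ft_force"],o["grip_width"])
zt=P[2]-.002
m=cv2.inRange(hsv(t),(5,130,60),(22,255,255))
for n,ce,p in blobs(m,(285,222,50,30)):
    w=plane(t,p,zt)[:,:2]; l=cv2.fitLine(w.astype(np.float32),2,0,.01,.01).ravel()
    print(n,ce,np.degrees(np.arctan2(l[1],l[0]))%180,"jaw tip",w[w[:,1]>w[:,1].max()-.006].mean(0),w[:,1].max())
h=hsv(t); wh=cv2.inRange(h,(0,0,150),(180,60,255))
for n,ce,p in blobs(wh,(281,230,20,20)): 
    w=plane(t,p,.112); print("white",n,ce,w.mean(0),w.min(0),w.max(0))
for n,ce,p in blobs(blue(t),(265,225,30,30)): print("blue",plane(t,ce,.112))
ms=cv2.inRange(hsv(s),(5,130,60),(22,255,255))
for n,ce,p in blobs(ms,(215,190,60,90)): print("side orange",n,ce,p[p[:,1].argmax()],p[p[:,1].argmin()])
print("pred handle bottom",proj(s,[[P[0]-.01,P[1]-.012,P[2]-.026],[P[0]+.01,P[1]-.012,P[2]-.026]]))
E
python3 m.py c5
```

```text
[ 0.4597 -0.1891  0.0753] 91.83861018424508 8.25 [ 1.395   0.4685 -1.2825] 0.2552065917804123
120 [312.825  233.8417] 79.00921 jaw tip [ 0.4821 -0.0836] -0.08122839538421825
121 [313.0496 244.7107] 95.76842 jaw tip [ 0.4378 -0.0816] -0.07994690874146174
white 45 [286. 239.] [ 0.4573 -0.0392  0.112 ] [ 0.451  -0.0516  0.112 ] [ 0.4637 -0.0268  0.112 ]
white 6 [282.  245.5] [ 0.4377 -0.0265  0.112 ] [ 0.4361 -0.0296  0.112 ] [ 0.4393 -0.0234  0.112 ]
white 4 [281.75 248.75] [ 0.4277 -0.0255  0.112 ] [ 0.4269 -0.0293  0.112 ] [ 0.4301 -0.0232  0.112 ]
blue [[ 0.4558 -0.0179  0.112 ]]
side orange 11 [258.2727 190.7273] [258 192] [256 190]
side orange 62 [253.9516 229.8871] [251 235] [255 224]
side orange 132 [237.7652 244.8864] [237 259] [236 233]
side orange 6 [252.5 245. ] [252 246] [252 244]
side orange 42 [243.5476 253.6429] [243 259] [244 247]
pred handle bottom [[237.1022 260.8352]
 [245.8178 261.0861]]
```

View pics/c5.png

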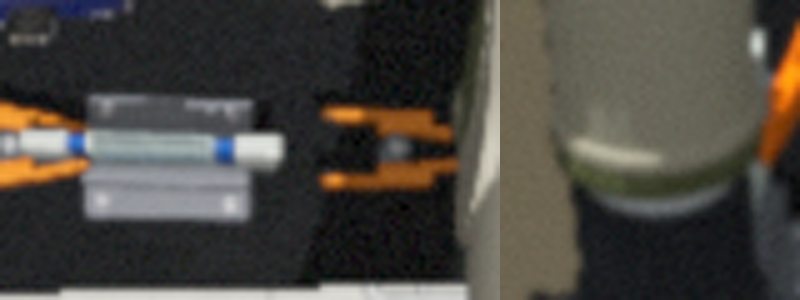

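arm_command(
  series="1 0 -0.009 0 0; 1 0.02 0.0015 0 0; 1 0.02 0.0015 0 0; 1 0.02 0.0015 0 0; 1 0.02 0.0015 0 0; 1 0.02 0.0015 0 0; 1 0.02 0.0015 0 0; 1 0 0 0 0; 1 0 0 0 0; 1 0 0 0 0",
)

```text
clock: 9.5
position: [0.458, -0.1414, 0.0753]
ee_rot: [0.696, 0.718, -0.0, 0.0]
ft_force: [-0.7, 0.7, -1.7]
grip_width: 0.25
grasp_force: 29.5
```

```bash
python3 m.py c6
```

```text
[ 0.4581 -0.1413  0.0753] 91.8160121535103 9.6 [ 0.3337  0.1705 -0.7129] 0.25464026443723325
112 [296.5893 234.3214] 79.27214 jaw tip [ 0.4793 -0.0389] -0.036790421017754954
110 [296.8727 245.7818] 93.99402 jaw tip [ 0.4371 -0.038 ] -0.03582118879233481
white 45 [286. 239.] [ 0.4573 -0.0392  0.112 ] [ 0.451  -0.0516  0.112 ] [ 0.4637 -0.0268  0.112 ]
white 6 [282.  245.5] [ 0.4377 -0.0265  0.112 ] [ 0.4361 -0.0296  0.112 ] [ 0.4393 -0.0234  0.112 ]
blue [[ 0.4558 -0.0179  0.112 ]]
side orange 12 [258.1667 190.8333] [257 192] [256 190]
side orange 63 [255.1746 216.0476] [253 222] [256 210]
side orange 125 [239.6  230.84] [239 245] [238 219]
side orange 7 [253.8571 231.4286] [254 233] [254 230]
side orange 41 [245.0244 239.3415] [245 245] [245 233]
pred handle bottom [[238.8292 246.631 ]
 [247.234  246.8613]]
```

View pics/c6.png

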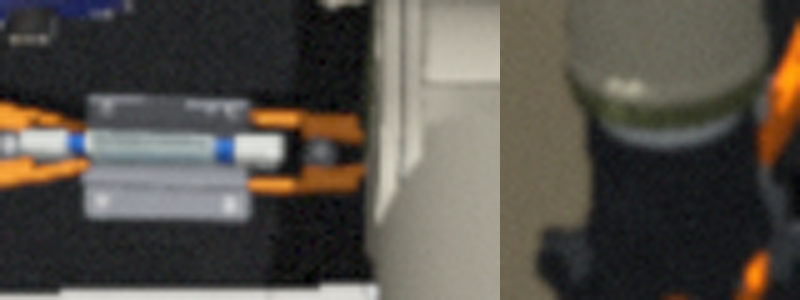

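arm_command(
  series="1 0.005 0.0004 0 0; 1 0.005 0.0004 0 0; 1 0.005 0.0004 0 0; 1 0.005 0.0004 0 0; 1 0.005 0.0004 0 0; 1 0 0 0 0; 1 0 0 0 0; 1 0 0 0 0; 1 0 0 0 0; 1 0 0 0 0",
)

```text
clock: 10.85
position: [0.4586, -0.131, 0.0753]
ee_rot: [0.696, 0.718, -0.0, 0.0]
ft_force: [0.3, -0.7, -0.8]
grip_width: 0.254
grasp_force: 29.5
```

arm_command(
  series="1 0.0025 0.0002 0 0; 1 0 0 0 0; 1 0.0025 0.0002 0 0; 1 0 0 0 0; 1 0 0 0 0; 1 0 0 0 0; 1 0 0 0 0; 1 0 0 0 0; 1 0 0 0 0; 1 0 0 0 0",
)

```text
clock: 12.1
position: [0.4587, -0.129, 0.0753]
ee_rot: [0.696, 0.718, -0.0, 0.0]
ft_force: [-1.2, 0.4, -0.9]
grip_width: 0.249
grasp_force: 29.5
```

Still free; creep 2 mm per call.

arm_command(
  series="1 0.0025 0.0002 0 0; 1 0 0 0 0; 1 0.0025 0.0002 0 0; 1 0 0 0 0; 1 0 0 0 0; 1 0 0 0 0; 1 0 0 0 0; 1 0 0 0 0; 1 0 0 0 0; 1 0 0 0 0",
)

```text
clock: 13.35
position: [0.4588, -0.127, 0.0753]
ee_rot: [0.696, 0.718, 0.0, 0.0]
ft_force: [-0.3, 0.0, -0.6]
grip_width: 0.249
grasp_force: 29.5
```

arm_command(
  series="1 0.0025 0.0002 0 0; 1 0 0 0 0; 1 0.0025 0.0002 0 0; 1 0 0 0 0; 1 0 0 0 0; 1 0 0 0 0; 1 0 0 0 0; 1 0 0 0 0; 1 0 0 0 0; 1 0 0 0 0",
)

```text
clock: 14.6
position: [0.4589, -0.125, 0.0753]
ee_rot: [0.696, 0.718, -0.0, 0.0]
ft_force: [-0.2, -0.3, -0.4]
grip_width: 0.253
grasp_force: 29.5
```

arm_command(
  series="1 0.0025 0.0002 0 0; 1 0 0 0 0; 1 0.0025 0.0002 0 0; 1 0 0 0 0; 1 0 0 0 0; 1 0 0 0 0; 1 0 0 0 0; 1 0 0 0 0; 1 0 0 0 0; 1 0 0 0 0",
)

```text
clock: 15.85
position: [0.4588, -0.1247, 0.0754]
ee_rot: [0.696, 0.718, -0.001, 0.001]
ft_force: [-1.3, -8.7, -1.0]
grip_width: 0.252
grasp_force: 30.2
```

```bash
python3 m.py c7
```

```text
[ 0.4587 -0.1247  0.0754] 91.76084536291752 15.95 [-0.4268 -8.5221 -1.2615] 0.25305574377501744
81 [292.9136 234.2222] 77.072205 jaw tip [ 0.4792 -0.0385] -0.036650528405880275
82 [293.3902 245.5976] 94.4265 jaw tip [ 0.4378 -0.0377] -0.03582046870691186
white 45 [286. 239.] [ 0.4573 -0.0392  0.112 ] [ 0.451  -0.0516  0.112 ] [ 0.4637 -0.0268  0.112 ]
white 6 [282.  248.5] [ 0.4285 -0.0263  0.112 ] [ 0.4269 -0.0294  0.112 ] [ 0.4301 -0.0232  0.112 ]
blue [[ 0.4558 -0.0179  0.112 ]]
side orange 9 [258.6667 190.8889] [258 192] [258 190]
side orange 63 [256.3016 211.3492] [254 217] [258 205]
side orange 120 [240.5583 225.9333] [240 240] [241 214]
side orange 8 [254.5 226.5] [254 228] [254 225]
side orange 37 [246.0541 235.1351] [245 240] [247 229]
pred handle bottom [[239.9106 241.9114]
 [248.2139 242.135 ]]
```

View pics/c7.png

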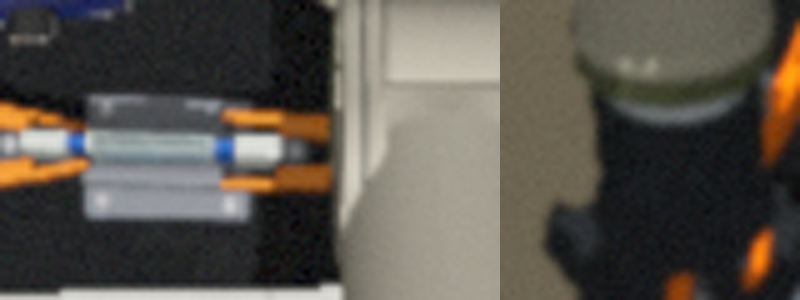

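arm_command(
  series="0.72 0 0 0.001 0; 0.68 0 0 0.001 0; 0.64 0 0 0.001 0; 0.6 0 0 0.001 0; 0.56 0 0 0.001 0; 0.52 0 0 0.001 0; 0.48 0 0 0.001 0; 0.44 0 0 0.001 0; 0.4 0 0 0 0; 0.4 0 0 0 0",
)

```text
clock: 17.2
position: [0.459, -0.1231, 0.0722]
ee_rot: [0.696, 0.718, -0.0, 0.0]
ft_force: [-0.4, 0.9, 0.2]
grip_width: 0.604
grasp_force: 0.0
```

```bash
python3 m.py c8
```

```text
[ 0.459  -0.1231  0.0722] 91.83341025963516 17.3 [-0.4656  0.1314  0.3838] 0.5969525692470251
64 [293.875 234.375] 92.33628 jaw tip [ 0.4749 -0.0388] -0.03667468347851657
78 [293.1667 245.7436] 82.8003 jaw tip [ 0.4412 -0.0378] -0.035911554802249196
white 45 [286. 239.] [ 0.4573 -0.0392  0.112 ] [ 0.451  -0.0516  0.112 ] [ 0.4637 -0.0268  0.112 ]
blue [[ 0.4562 -0.0183  0.112 ]]
side orange 6 [259.  190.5] [258 191] [258 190]
side orange 172 [238.1395 227.1744] [234 240] [241 215]
side orange 67 [252.7612 231.7164] [252 241] [252 221]
pred handle bottom [[240.1494 242.4824]
 [248.4279 242.7058]]
```

View pics/c8.png

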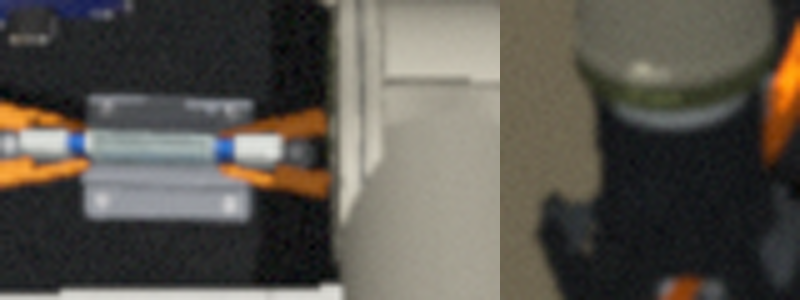

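arm_command(
  series="0 0 0 0 0; 0 0 0 0 0; 0 0 0 0 0; 0 0 0 -0.02 0; 0 0 0 -0.04 0; 0 0 0 -0.08 0; 0 0 0 -0.1 0; 0 -0.1 0 -0.1 0; 0 -0.1 0 0 0; 0 -0.1 0 0 0",
)

```text
clock: 18.55
position: [0.4631, -0.2443, 0.2102]
ee_rot: [0.696, 0.718, 0.0, 0.001]
ft_force: [-0.0, -0.3, -0.2]
grip_width: 1.0
grasp_force: 0.0
```

arm_command(
  series="0 -0.1 0 0 0; 0 -0.1 0 0 0; 0 -0.1 0 0 0; 0 0 0 0 0; 0 0 0 0 0; 0 0 0 0 0; 0 0 0 0 0; 0 0 0 0 0; 0 0 0 0 0; 0 0 0 0 0",
)

```text
clock: 19.8
position: [0.4667, -0.3628, 0.2081]
ee_rot: [0.696, 0.718, -0.0, 0.0]
ft_force: [0.7, -0.4, -0.0]
grip_width: 1.004
grasp_force: 0.0
```

```bash
python3 - <<'E'
from vis import *
t=viewer.camera("top"); s=viewer.camera("side")
f=lambda c,x,y,w,h,k:cv2.resize(c["pixels"][y:y+h,x:x+w,::-1],(w*k,h*k),interpolation=cv2.INTER_CUBIC)
cv2.imwrite("pics/c9.png",np.hstack([f(t,220,210,100,90,5),f(s,215,150,60,90,5)]))
for n,ce,p in blobs(blue(t),(230,225,70,30)): print("blue",ce)
E
```

```text
blue [250.  238.2]
blue [279.0909 239.6364]
```

View pics/c9.png

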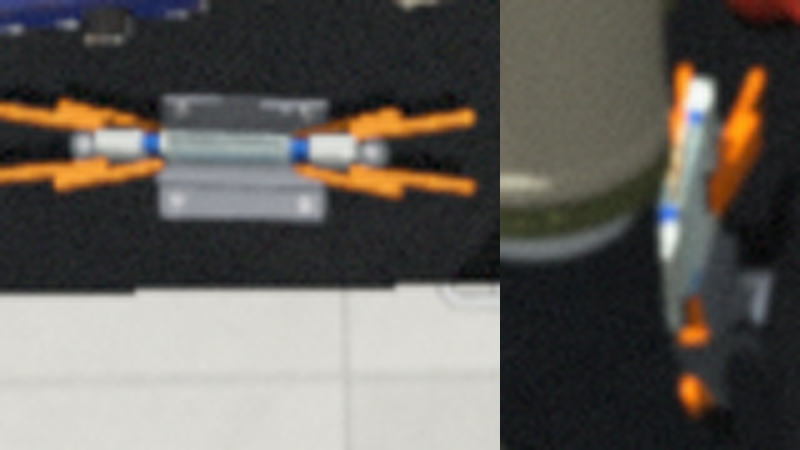

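```bash
python3 -c "
from workcell import manip
print(manip.hand_in())"
```

```text
the job is handed in; nothing more can be done
None
```

The orange clip is on the bare end of the cassette, level and about half way up, with its barrel against the end face and its lips in the blue groove. The push peaked at about 9 N, the stand did not move, and I handed the job in at about 20 s.

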